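# Set the crank-driven flip stop to the clip

## Robot

A 7-joint arm with a two-finger parallel gripper is mounted at the origin on the work surface. World frame = base frame: x ahead of the robot, y to its left, z up, the work surface at z = 0. Lengths are in m, angles in rad, forces in N, time in s.
With the tool pointing down it reaches from about 0.425 to 0.925 m from the base axis. Payload 6.8 kg.
Tool frame: the origin (TCP) lies midway between the tips of the shut fingers; the grasp point (between the pads) lies 19 mm behind it; z points along the fingers, y is the line along which they close (so a half turn about z gives the same grasp; the last joint's range is limited). The gripper opens to 85 mm and grips with 20 to 120 N. Pads are 22 mm wide; open, the fingers measure 114 mm over their backs; the gripper's body (76 mm by 85 mm) begins 54 mm behind the grasp point. The pads swing forward as they close: fully open they stand 13 mm farther back than shut.
Start: joints at [1.082, 0.477, 0.022, 1.555, -0.011, 1.109, -0.083], TCP at [0.251, -0.627, 0.231] pointing down, gripper open.
Joint ranges: [-2.96, 2.96], [-0.34, 2.1], [-1.41, 1.46], [0.24, 2.44], [-1.37, 4.51], [0.17, 1.92], [-2.96, 2.96]. Speed limits (rad/s): [2.39, 2.39, 3.14, 3.14, 3.14, 3.14, 3.14].

## Interface

Orientations are given as a unit quaternion [w, x, y, z].
In Python, from station import * gives the robot as it stands.
- The arm moves only by the shell command python3 -m creep 'ROWS' [FORCE]. ROWS is JSON, a list of rows, each a list of 7 numbers: the gripper command: -1 is shut, 1 is fully open, values between are in proportion, then the shift along the world's x, y, z in mm, then the turn, a rotation vector about the world's x, y, z in rad. A call has 1 to 5 rows; each row shifts and turns the commanded pose from where the row before left it; what a row does not reach is not made up. A row lasts 1/8 s, in which the tool goes at most 62.5 mm and 10.7 degrees, less where a joint would pass 70% of its speed; a pose out of reach is approached as far as the arm can. A call is refused whole if a number of a shift passes 62.5 or a number of a turn 0.188, either way. A call with a gripper value outside its range is refused whole. The fingers move at their own pace and stop on an object; FORCE is the grip in N (left out, the last holds). Time passes only in rows, so rows that do not move let the fingers close. It gives the time, the measured TCP pose, the force, the opening and the grip force at its end, in the units of the state.
- get_obs(): the state, without advancing time (a new reading comes with each control period).
- read_camera(name): name is "scene" or "top" or "wrist"; returns (picture, depth): 480x640x3 uint8, red, green, blue; 480x640 float32, m along the optical axis (not along the pixel's ray), 0 where there is no reading.
- camera_params(name): a dict with "intrinsics" (3x3 intrinsics, pixels), "k1" (the pictures are not rectified: a ray, as slopes to the right and down, at radius r is drawn at 1 + k1 r^2 times it, then the intrinsics apply), "cam_to_world" (4x4, takes a point from camera to world coordinates); the wrist camera has in their place "mount" (4x4, takes a point from camera to tool coordinates, whose origin is the TCP and whose axes are the flange's). Camera axes: x right, y up, looking along -z (the intrinsics and any distortion apply to the point x, -y, -z); pixel columns grow to the right and rows downward; lengths in m; the calibration is good to about 2 mm. A picture is of the moment at which its call begins: read the wrist's pose just before it. camera_params takes no time and is no camera call.
- hand_in(): hands the job in; it is judged then, once.
The state is a dict: "t": time; "q": joint angles; "joint_vel": joint speeds; "joint_torque": joint torques, N m; "eef_pos": TCP position; "tool_rot": TCP orientation; "contact_force": force on the tool from outside, world axes, zero at the start; "torque": the same for the moment, N m; "gripper_width": opening from 0.0 (shut) to 1.0 (fully open); "grasp_force": force on a finger pad.
Only numpy, scipy, OpenCV 4.12 (cv2) and the standard library are available. Lean on these libraries where they do the work, as an engineer would, in place of code of your own. Each camera call takes 0.05 s, during which the arm holds its last target. There are 200 camera calls.

## Task

Crank the handwheel of the stop unit until the carriage's pointer stands over the notch of the clip on the scale, with the flip stop still standing up. Then swing the flip stop fully down beside the rail and let go of everything. Do not shift the clip, and leave the board, the glue bottle and the screwdriver where they are.

Things in the scene. Friction and masses are not known exactly. Their poses are not given: they have to be found in the camera images.
- stop_unit: Stop unit fixed to the bench: 130 x 500 x 10 mm base; aluminium rail 80 mm wide along y (y -120 to 250, top 60 above the bench) with a paper scale; grey gear housing (y -220 to -120) with the handwheel. Origin on the bench under the rail's centre line, at carriage value 0. y: along the rail away from the wheel; -x: scale and wheel side (towards the robot); +x: where the stop comes down.
- wheel_hub (a point): Centre of the handwheel (steel, 3 spokes, 128 mm over its rim of 12 mm round bar), in the rim's mid-plane, at (-50, -170, 140) mm in the stop unit's frame; axes as the unit's. The wheel's axis leans 35 degrees from vertical: outward direction (-0.574, 0, 0.819) in the unit's frame. The housing ends 22 mm behind this point.
- handle_mid (a point): Point on the axis of the wheel's black handle: cylinder 24 mm in diameter, 64 mm long, parallel to the wheel's axis and standing outward, 46 mm off that axis. It spins freely on its pin, so it can be held firmly and the wheel cranked with the tool's orientation kept. The point is 49 mm outward of the rim's mid-plane, 40 mm from the handle's foot, 24 mm from its free end.
- crank (a joint): Angle of the handwheel, rad, 0 to 31.4, growing clockwise as seen facing the wheel from its handle side. One turn clockwise moves the carriage 20 mm along the unit's +y (away from the wheel), anticlockwise moves it back. Takes about 3 N at the handle; stays where it is left. The carriage cannot be pushed along by hand.
- carriage (a joint): Position along the unit's +y of the carriage, a dark steel block 60 mm long on the rail; m, 0 to 0.100, 0.020 per turn of the crank. Equals the y of the pointer in the stop unit's frame.
- pointer (a point): Tip of the carriage's pointer, a dark steel blade 3 mm wide that points to the unit's -x just above the scale, 69 mm above the bench. It moves with the carriage.
- notch (a point): Middle of the 8 mm wide notch in the setting clip: flat dark steel plate 44 mm long, 4 mm thick, on the scale edge of the rail, notch open towards the carriage, small round screw head on its outer side. Axes as the stop unit's. It marks where the pointer must come; at the start it is always 25 to 70 mm to the +y side of the pointer. Held only by friction (12 N).
- flip_stop (a joint): Angle of the flip stop on the carriage, rad: 0 standing straight up (starts 0 to 0.25), 1.571 fully down against its end stop (bar level, pointing to the unit's +x, blade hanging beside the rail). Turns about an axis along the unit's y through stop_pivot, stays where it is left, takes about 3 N near the end of its bar.
- stop_pivot (a point): Pivot of the flip stop on the carriage, 110 mm above the bench, at unit x +30 mm, between two ears (48 mm over both, tops 10 mm above the pivot). The stop: aluminium bar 26 wide, 10 thick, 90 mm long from the pivot, with a blade 12 mm thick, 31 to 79 mm from the pivot, reaching 89 mm out from the bar on its +x side when up (its underside when down).
- stop_end (a point): Free end of the flip stop's bar, on its centre line, 90 mm from stop_pivot.
- board: Bystander: wooden offcut 85 x 170 x 20 mm lying on the bench along the rail's +x side. Origin at the centre of its underside.
- glue: Bystander: yellow glue bottle 60 mm in diameter, 150 mm high, standing on the bench. Origin at the centre of its underside.
- screwdriver: Bystander: screwdriver, about 200 mm long, lying on the bench on the -x side of the unit, along its own x axis.

How it is judged:
By the outcome, as a careful person would: the job done as asked, in the order asked, and still so for the second after the job is handed in, with the robot touching nothing.
It also fails if it takes over 70 s, if anything falls off the work surface, if the arm or the gripper's body presses on something with over 40 N, if the wrist force passes 120 N, or if a joint passes its speed limit or range.

## Working session

There is one attempt and no reset: what is moved stays moved. The work goes in short steps, Python scripts to look and compute and a shell command to move; the robot and the scene stay as the last step left them, time stands still between calls to the robot, and variables do not carry over. Pictures are saved under pics/ and viewed, at most 10 in all, crops included, and the job is handed in when it is done.

```bash
mkdir -p pics; ls; cat > h.py <<'E'
from station import *
import numpy as np, cv2
def grab(n):
    o=get_obs(); im,d=read_camera(n); return o,im,d
def R(q):
    from scipy.spatial.transform import Rotation as r
    return r.from_quat([q[1],q[2],q[3],q[0]]).as_matrix()
def c2w(n,o=None):
    p=camera_params(n)
    if n!='wrist': return np.array(p['cam_to_world'])
    T=np.eye(4);T[:3,:3]=R(o['tool_rot']);T[:3,3]=o['eef_pos'];return T@np.array(p['mount'])
def rays(n,uv):
    p=camera_params(n);k=p['k1']
    return cv2.undistortPoints(np.float64(uv).reshape(-1,1,2),np.array(p['intrinsics']),np.array([k,0,0,0,0.])).reshape(-1,2)
def pts(n,uv,d,o=None):
    uv=np.atleast_2d(uv);s=rays(n,uv);z=d[uv[:,1].astype(int),uv[:,0].astype(int)]
    P=np.c_[s[:,0]*z,-s[:,1]*z,-z];T=c2w(n,o);return P@T[:3,:3].T+T[:3,3]
def onz(n,uv,h,o=None):
    s=rays(n,uv);T=c2w(n,o);D=np.c_[s[:,0],-s[:,1],-np.ones(len(s))]@T[:3,:3].T
    return T[:3,3]+D*((h-T[2,3])/D[:,2])[:,None]
def cloud(n,d,o=None):
    v,u=np.mgrid[0:480,0:640];return pts(n,np.c_[u.ravel(),v.ravel()],d,o).reshape(480,640,3)
def proj(n,X,o=None):
    p=camera_params(n);T=np.linalg.inv(c2w(n,o));P=np.atleast_2d(X)@T[:3,:3].T+T[:3,3]
    s=np.c_[P[:,0],-P[:,1]]/-P[:,2:];r2=(s**2).sum(1,keepdims=True);s=s*(1+p['k1']*r2)
    K=np.array(p['intrinsics']);return s@K[:2,:2].T+K[:2,2]
E
python3 - <<'E'
from h import *
for n in('scene','top'):
    o,im,d=grab(n);cv2.imwrite(f'pics/{n}0.png',im[:,:,::-1]);np.save(f'{n}0.npy',d)
    print(n,np.round(c2w(n),3),camera_params(n)['k1'],camera_params(n)['intrinsics'])
print(o, camera_params('wrist'))
E
```

```text
pics
scene [[ 0.684 -0.415  0.599  1.131]
 [ 0.729  0.369 -0.577 -0.488]
 [ 0.019  0.832  0.555  0.662]
 [ 0.     0.     0.     1.   ]] -0.028950063537994324 [[495.0179457    0.         311.36321361]
 [  0.         495.0179457  237.90095153]
 [  0.           0.           1.        ]]
top [[-0.014  0.999 -0.036  0.546]
 [-1.    -0.013  0.019  0.055]
 [ 0.019  0.036  0.999  0.892]
 [ 0.     0.     0.     1.   ]] 0.024237293477787514 [[462.75408445   0.         318.35669765]
 [  0.         462.75408445 241.72074815]
 [  0.           0.           1.        ]]
{'t': 0.05, 'q': array([ 1.08190614,  0.47779518,  0.02230558,  1.55643636, -0.0115046 ,
        1.10929364, -0.08312001]), 'joint_vel': array([ 0.00131058, -0.00167173,  0.00111565, -0.00047145, -0.00022265,
        0.00071229,  0.00019063]), 'joint_torque': array([ 3.00519343e-03, -5.98305702e+01,  1.61443826e+00, -2.82255059e+01,
        1.27383100e-02,  5.10707003e-03,  6.03444437e-05]), 'eef_pos': array([ 0.25065759, -0.62610558,  0.23033472]), 'tool_rot': array([-8.73626955e-04,  9.81926299e-01,  1.89261534e-01, -2.26517080e-04]), 'contact_force': array([1.00807185, 0.46838059, 0.29483432]), 'torque': array([ 0.02097956, -0.01100614,  0.00696653]), 'grasp_force': 0.0, 'gripper_width': 0.9995131486475589} {'intrinsics': array([[385.3042264 ,   0.        , 321.08172046],
       [  0.        , 385.3042264 , 246.11569286],
       [  0.        ,   0.        ,   1.        ]]), 'k1': 0.010990670337926887, 'mount': array([[ 2.88305372e-04,  9.60216142e-01,  2.79257726e-01,
         7.19678448e-02],
       [ 9.99999889e-01, -1.72729026e-04, -4.38477186e-04,
         6.87178293e-04],
       [-3.72796957e-04,  2.79257821e-01, -9.60216085e-01,
        -1.42069290e-01],
       [ 0.00000000e+00,  0.00000000e+00,  0.00000000e+00,
         1.00000000e+00]])}
```

View pics/scene0.png

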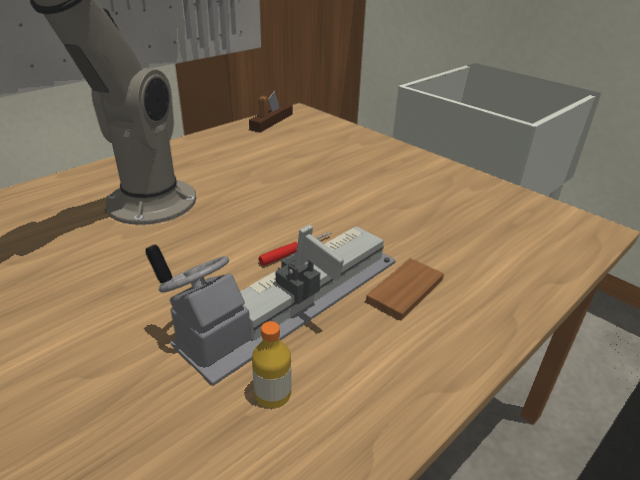

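View pics/top0.png

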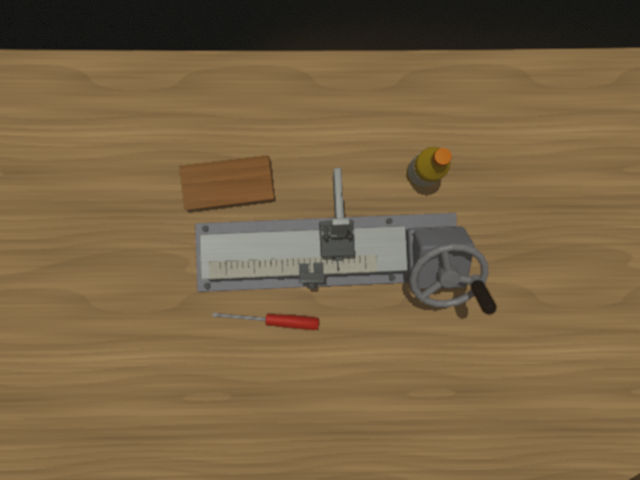

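```bash
python3 - <<'E'
from h import *
im=cv2.imread('pics/top0.png');d=np.load('top0.npy')
cv2.imwrite('pics/top0c.png',cv2.resize(im[160:320,190:500],None,fx=2.55,fy=2.55,interpolation=cv2.INTER_CUBIC))
C=cloud('top',d)
print(np.round(onz('top',[[197,223],[456,214],[199,291]],.010),4))
# rail-top points
for z0,z1 in((.003,.017),(.05,.066)):
    m=(C[...,2]>z0)&(C[...,2]<z1)&(np.abs(C[...,1]-.05)<.5)&(C[...,0]>.3)&(d>0)
    m=m&(np.indices(m.shape)[0]>205)&(np.indices(m.shape)[0]<295)&(np.indices(m.shape)[1]>190)&(np.indices(m.shape)[1]<(408 if z0>.03 else 470))
    u=C[m];r=cv2.minAreaRect(np.float32(u[:,:2]*1000));print(z0,m.sum(),u[:,2].mean(),r)
E
```

```text
[[ 0.6161  0.2676  0.01  ]
 [ 0.6271 -0.2271  0.01  ]
 [ 0.4873  0.2644  0.01  ]]
0.003 5408 0.00998219995519173 ((561.8853759765625, 14.111587524414062), (535.1148071289062, 169.4912567138672), 89.16993713378906)
0.05 8262 0.06054745458789614 ((546.81591796875, 63.60697937011719), (109.76815032958984, 372.9075622558594), 1.3229109048843384)
```

View pics/top0c.png

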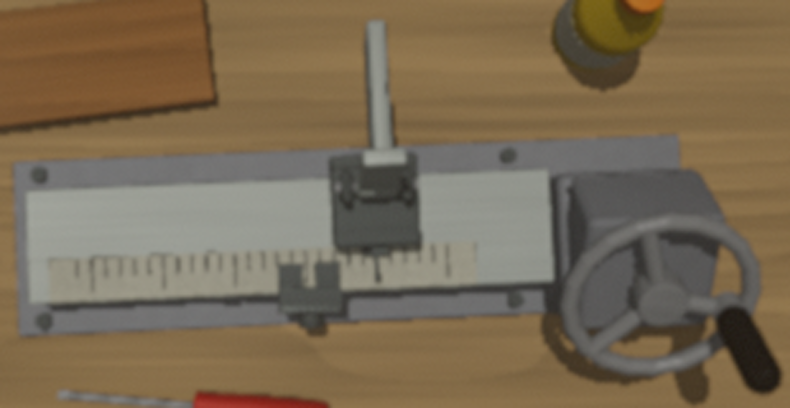

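```bash
cat > frame.py <<'E'
from h import *
def unit():
    c=np.array([[28,192],[548,170],[552,284],[30,303]])/2.55+[190,160]
    W=onz('top',c,.060);U=np.array([[40,250],[40,-120],[-40,-120],[-40,250]])/1000
    a=U-U.mean(0);b=W[:,:2]-W[:,:2].mean(0)
    th=np.arctan2((a[:,0]*b[:,1]-a[:,1]*b[:,0]).sum(),(a*b).sum())
    M=np.array([[np.cos(th),-np.sin(th)],[np.sin(th),np.cos(th)]])
    t=W[:,:2].mean(0)-M@U.mean(0);res=W[:,:2]-(U@M.T+t)
    T=np.eye(4);T[:2,:2]=M;T[:2,3]=t;return T,th,res
E
python3 - <<'E'
from frame import *
T,th,res=unit();print(T[:2,3],th,np.round(res*1000,1));inv=np.linalg.inv(T)
tu=lambda W:np.round((W@inv[:3,:3].T+inv[:3,3])*1000,1)
f=lambda *c:np.array(c)/2.55+[190,160]
print('pointer',tu(onz('top',[f(379,280)],.069)))
d=np.load('top0.npy');C=cloud('top',d)
for c in((306,300),(306,275),(312,323),(379,275),(376,30)):
    print(c,tu(pts('top',np.round(f(*c)).astype(int),d)))
print('notch',tu(onz('top',[f(306,270)],.064)),tu(onz('top',[f(306,270)],.068)))
# wheel circle expected
O=np.array([-.574,0,.819]);e1=np.array([.819,0,.574]);e2=np.array([0,1,0])
im=cv2.imread('pics/top0.png').astype(int)
m=(im.sum(2)<110)&(C[...,2]>.12)&(np.indices(d.shape)[1]>400)
H=tu(C[m]);print(len(H),H.mean(0))
h=(H-[-50,-170,140]);print('out,rad a,b');q=np.c_[h@O,h@e1,h@e2];print(np.percentile(q,[5,50,95],axis=0).round(1))
# rim check
m2=(d>0);P=C[200:320,400:500].reshape(-1,3);P=P[(P[:,2]>.08)];u=(P@inv[:3,:3].T+inv[:3,3])*1000-[-50,-170,140]
k=(np.abs(u@O)<9);r=np.c_[u@e1,u@e2][k];r=r[(np.hypot(*r.T)>50)]
print('rim',len(r),r.min(0),r.max(0))
for n in('scene',):
    d=np.load('scene0.npy');C=cloud(n,d);im=cv2.imread('pics/scene0.png').astype(int)
    m=(im.sum(2)<90)&(C[...,2]>.12)&(np.indices(d.shape)[1]>130)&(np.indices(d.shape)[1]<180)&(np.indices(d.shape)[0]>235)
    H=tu(C[m]);h=(H-[-50,-170,140]);q=np.c_[h@O,h@e1,h@e2];print(len(H),np.percentile(q,[5,50,95],axis=0).round(1))
E
```

```text
[ 5.57392826e-01 -2.37888563e-04] 0.025035511049441874 [[-1.2 -2.1]
 [ 0.4  1.2]
 [-0.3  2. ]
 [ 1.1 -1.1]]
pointer [[-32.4   4.6  69. ]]
(306, 300) [[-45.   56.   65.5]]
(306, 275) [[-27.4  55.3  59.9]]
(312, 323) [[-61.9  53.   54.2]]
(379, 275) [[-29.4   3.4  62.1]]
(376, 30) [[122.5   7.6 176.4]]
notch [[-23.5  55.2  64. ]] [[-23.5  55.2  68. ]]
473 [ -70.22600423 -174.44799154  272.78921776]
out,rad a,b
[[ 1.910e+01 -9.500e+00 -4.710e+01]
 [ 5.630e+01  5.000e-01 -3.750e+01]
 [ 5.932e+02  4.644e+02  2.253e+02]]
rim 1304 [-58.77161121 -60.745342  ] [67.46844102 63.92839108]
378 [[ 11.5  -7.2 -55.1]
 [ 34.4  -1.3 -49. ]
 [ 64.    2.3 -36.7]]
```

```bash
cat > plan.py <<'E'
from frame import *
from scipy.spatial.transform import Rotation as r
T,th,_=unit()
hub=np.array([-50,-170,140.])
O=np.array([-.5736,0,.8192]);e1=np.array([.8192,0,.5736]);e2=np.array([0,1.,0])
def w(u): return (T[:3,:3]@np.asarray(u,float))+T[:3,3]*1000
def Rt(): return T[:3,:3]@np.c_[e1,-e2,-O]
def togo(P,Rw,o=None):
    o=o or get_obs()
    rv=r.from_matrix(Rw@R(o['tool_rot']).T).as_rotvec()
    print('shift mm',np.round(P-np.array(o['eef_pos'])*1000,1),'turn',np.round(rv,3),'t',round(o['t'],2))
E
python3 - <<'E'
from plan import *
togo(w(hub+130*O-20*e2),Rt())
E
```

```text
shift mm [186.9 432.9  16.1] turn [ 0.122 -0.602 -0.345] t 0.1
```

```bash
python3 -m creep '[[1,18,43,1.6,0.012,-0.06,-0.0345],[1,18,43,1.6,0.012,-0.06,-0.0345],[1,18,43,1.6,0.012,-0.06,-0.0345],[1,18,43,1.6,0.012,-0.06,-0.0345],[1,18,43,1.6,0.012,-0.06,-0.0345]]'
python3 -m creep '[[1,18,43,1.6,0.012,-0.06,-0.0345],[1,18,43,1.6,0.012,-0.06,-0.0345],[1,18,43,1.6,0.012,-0.06,-0.0345],[1,18,43,1.6,0.012,-0.06,-0.0345],[1,18,43,1.6,0.012,-0.06,-0.0345]]'
python3 -m creep '[[1,0,0,0,0,0,0],[1,0,0,0,0,0,0]]'
python3 - <<'E'
from plan import *
togo(w(hub+130*O-20*e2),Rt())
o,im,d=grab('wrist');cv2.imwrite('pics/w1.png',im[:,:,::-1]);np.savez('w1.npz',d=d,p=o['eef_pos'],q=o['tool_rot'])
print(proj('wrist',np.array([w(hub),w(hub+49*O-46*e2)])/1000,o), o['q'].round(2))
E
```

```text
t: 0.72
eef_pos: [0.3412, -0.4101, 0.2391]
tool_rot: [-0.001, 0.983, 0.101, 0.153]
contact_force: [0.6, -0.2, 0.4]
gripper_width: 0.999
grasp_force: 0.0
t: 1.35
eef_pos: [0.431, -0.1954, 0.2473]
tool_rot: [-0.002, 0.954, 0.011, 0.3]
contact_force: [1.5, 0.7, 0.5]
gripper_width: 0.999
grasp_force: 0.0
t: 1.6
eef_pos: [0.4308, -0.1971, 0.2474]
tool_rot: [-0.002, 0.954, 0.012, 0.3]
contact_force: [0.4, -0.8, 0.1]
gripper_width: 0.999
grasp_force: 0.0
shift mm [ 6.8  3.8 -0.9] turn [ 0.004 -0.002  0.001] t 1.6
[[287.81818603 227.74231418]
 [356.33960136 246.55559403]] [ 0.86 -0.06 -0.35  2.35 -0.82  0.43 -0.35]
```

View pics/w1.png

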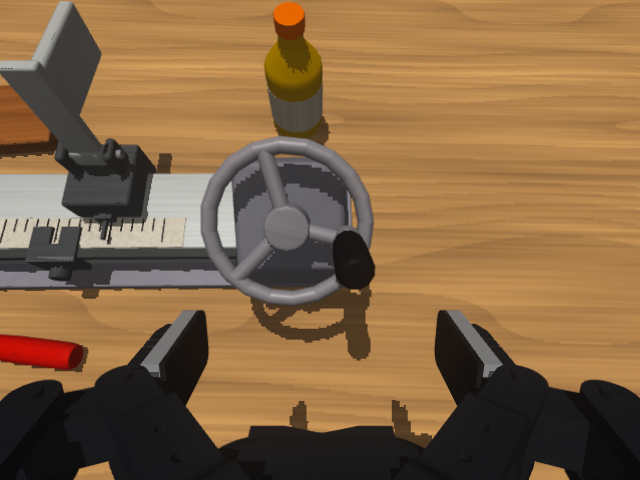

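```bash
cat > ang.py <<'E'
from plan import *
def handle(img,o,x0,x1,y0,y1,thr=110,name='wrist'):
    m=(img.astype(int).sum(2)<thr);k=np.zeros_like(m);k[y0:y1,x0:x1]=1;m&=k
    n,l,s,c=cv2.connectedComponentsWithStats(m.astype(np.uint8));i=1+s[1:,4].argmax();m=l==i
    best=None
    for rad in (46,):
      for a in np.arange(0,360,1.):
        f=np.radians(a);dr=np.cos(f)*e1+np.sin(f)*e2
        A=np.linspace(0,2*np.pi,24)
        X=np.array([w(hub+rad*dr+h*O+12*(np.cos(b)*e1+np.sin(b)*e2)) for h in(9,73) for b in A])/1000
        p=proj(name,X,o);hu=cv2.convexHull(np.float32(p)).astype(int)
        q=np.zeros(m.shape,np.uint8);cv2.fillConvexPoly(q,hu,1)
        iou=(q&m).sum()/((q|m).sum()+1e-9)
        if best is None or iou>best[0]:best=(iou,a,p.mean(0))
    return best,s[i],c[i]
E
python3 - <<'E'
from ang import *
z=np.load('w1.npz');o={'eef_pos':z['p'],'tool_rot':z['q']};im=cv2.imread('pics/w1.png')
b,s,c=handle(im,o,320,385,225,300);print(b,s,c)
f=np.radians(b[1]);dr=np.cos(f)*e1+np.sin(f)*e2
togo(w(hub+46*dr+110*O),Rt())
togo(w(hub+46*dr+30*O),Rt())
inv=np.linalg.inv(T);tu=lambda W:np.round((W@inv[:3,:3].T+inv[:3,3])*1000,1)
print('pointer',tu(onz('wrist',[[107,239],[104,216]],.069,o)),'notch edges',tu(onz('wrist',[[50,236],[59,236],[30,236],[81,236]],.065,o)))
print('x46,x-46,y step mm', (T[:3,:3]@e1).round(3),(T[:3,:3]@e2).round(3))
cv2.imwrite('pics/w1c.png',cv2.resize(im[190:290,0:160],None,fx=5,fy=5,interpolation=cv2.INTER_CUBIC))
E
```

```text
(np.float64(0.7730112453141303), np.float64(257.0), array([353.47543013, 259.57294457])) [ 333  231   41   58 1860] [351.92903226 260.60698925]
shift mm [ 10.4 -20.4 -23.3] turn [ 0.004 -0.002  0.002] t 1.65
shift mm [ 56.2 -19.2 -88.9] turn [ 0.004 -0.002  0.002] t 1.65
pointer [[-33.4   2.2  69. ]
 [-10.5   9.   69. ]] notch edges [[-29.1  57.6  65. ]
 [-29.1  49.3  65. ]
 [-29.1  75.9  65. ]
 [-29.1  29.1  65. ]]
x46,x-46,y step mm [0.819 0.021 0.574] [-0.025  1.     0.   ]
```

View pics/w1c.png

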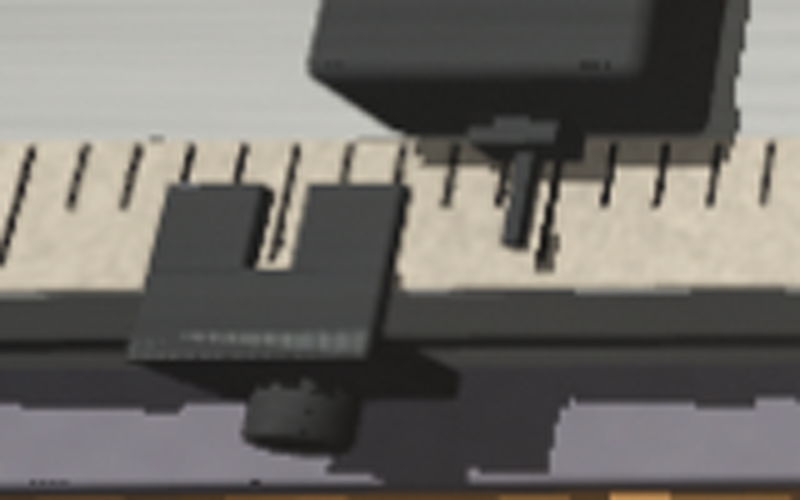

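```bash
python3 -m creep '[[1,10,-20,-23,0.004,-0.002,0.002],[1,15,0,-22,0,0,0],[1,15,0.5,-22,0,0,0],[1,15.5,0.5,-22,0,0,0],[1,0,0,0,0,0,0]]'
python3 -m creep '[[-1,0,0,0,0,0,0],[-1,0,0,0,0,0,0],[-1,0,0,0,0,0,0],[-1,0,0,0,0,0,0]]' 60
python3 - <<'E'
from plan import *
o=get_obs();inv=np.linalg.inv(T);u=(inv[:3,:3]@o['eef_pos']+inv[:3,3])*1000-hub
print('out,e1,e2',u@O,u@e1,u@e2,o['q'].round(2),o['gripper_width'])
E
```

```text
t: 2.28
eef_pos: [0.4864, -0.2162, 0.1568]
tool_rot: [-0.006, 0.954, 0.011, 0.3]
contact_force: [-0.5, 0.5, -0.6]
gripper_width: 1.001
grasp_force: 0.0
t: 2.78
eef_pos: [0.4863, -0.2157, 0.1591]
tool_rot: [-0.004, 0.954, 0.012, 0.301]
contact_force: [-6.7, 1.5, 8.7]
gripper_width: 0.261
grasp_force: 58.1
out,e1,e2 30.845335359217277 -10.767391528646565 -43.618559569840045 [ 0.88  0.22 -0.45  2.33 -1.25  0.19  0.12] 0.26085022172668604
```

```bash
python3 -m creep '[[-1,-2.3,0,-1,-0.003,0.1,0],[-1,-1.7,0,-0.8,-0.003,0.1,0],[-1,-1.7,0,-0.7,-0.002,0.1,0],[-1,-1.2,0,-0.5,-0.002,0.1,0],[-1,0,0,0,0,0,0]]' 30
cat > st.py <<'E'
from plan import *
o=get_obs();inv=np.linalg.inv(T);g=np.array(o['eef_pos'])-.019*R(o['tool_rot'])[:,2]
u=(inv[:3,:3]@g+inv[:3,3])*1000-hub;a=np.degrees(np.arctan2(u@e2,u@e1))%360
print('grasp out %.1f e1 %.1f e2 %.1f rad %.1f ang %.1f'%(u@O,u@e1,u@e2,np.hypot(u@e1,u@e2),a),o['q'].round(2),round(o['t'],2),o['contact_force'].round(1))
E
python3 st.py
```

```text
t: 3.4
eef_pos: [0.4844, -0.2162, 0.1574]
tool_rot: [-0.006, 0.989, 0.014, 0.146]
contact_force: [-9.5, -9.5, 14.4]
gripper_width: 0.263
grasp_force: 60.8
grasp out 48.5 e1 -7.3 e2 -44.2 rad 44.8 ang 260.6 [ 0.24  0.22  0.15  2.17 -0.33  0.51 -0.88] 3.4 [-9.5 -9.5 14.4]
```

```bash
python3 - <<'E'
from plan import *
p=[46*T[:3,:3]@(np.cos(f)*e1+np.sin(f)*e2) for f in np.radians(257-15*np.arange(25))]
for i in range(24): print(257-15*(i+1),(np.round(p[i+1],1)-np.round(p[i],1)).round(1).tolist())
E
```

```text
242 [-9.3, 4.0, -6.5]
227 [-8.1, 6.7, -5.6]
212 [-6.5, 9.1, -4.4]
197 [-4.4, 10.9, -2.8]
182 [-1.9, 11.8, -1.2]
167 [0.6, 11.9, 0.7]
152 [3.2, 11.4, 2.4]
137 [5.5, 9.9, 4.0]
122 [7.4, 7.8, 5.3]
107 [8.8, 5.2, 6.3]
92 [9.6, 2.2, 6.8]
77 [9.9, -0.9, 6.8]
62 [9.3, -4.0, 6.5]
47 [8.1, -6.7, 5.6]
32 [6.5, -9.1, 4.4]
17 [4.4, -10.9, 2.8]
2 [1.9, -11.8, 1.2]
-13 [-0.6, -11.9, -0.7]
-28 [-3.2, -11.4, -2.4]
-43 [-5.5, -9.9, -4.0]
-58 [-7.4, -7.8, -5.3]
-73 [-8.8, -5.2, -6.3]
-88 [-9.6, -2.2, -6.8]
-103 [-9.9, 0.9, -6.8]
```

```bash
python3 -m creep '[[-1,-9.3,4.0,-6.5,0,0,0],[-1,-8.1,6.7,-5.6,0,0,0],[-1,-6.5,9.1,-4.4,0,0,0],[-1,-4.4,10.9,-2.8,0,0,0]]' 60 | grep -E 'force'; python3 st.py
python3 -m creep '[[-1,-1.9,11.8,-1.2,0,0,0],[-1,0.6,11.9,0.7,0,0,0],[-1,3.2,11.4,2.4,0,0,0],[-1,5.5,9.9,4.0,0,0,0]]' | grep -E 'force'; python3 st.py
```

```text
contact_force: [-11.7, -2.3, 16.6]
grasp_force: 61.4
grasp out 48.6 e1 -44.0 e2 -10.7 rad 45.3 ang 193.7 [ 0.22  0.2   0.13  2.27 -0.34  0.43 -0.91] 3.9 [-11.7  -2.3  16.6]
contact_force: [-13.2, -8.4, 24.1]
grasp_force: 62.1
grasp out 48.7 e1 -31.7 e2 34.0 rad 46.5 ang 133.0 [ 0.09  0.16  0.14  2.29 -0.27  0.42 -1.09] 4.4 [-13.2  -8.4  24.1]
```

```bash
python3 -m creep '[[-1,5.7,7.8,7.8,0,0,0],[-1,8.8,5.2,6.3,0,0,0],[-1,9.6,2.2,6.8,0,0,0],[-1,9.9,-0.9,6.8,0,0,0]]' | grep -E 'force'; python3 st.py
python3 -m creep '[[-1,9.3,-4.0,6.5,0,0,0],[-1,8.1,-6.7,5.6,0,0,0],[-1,6.5,-9.1,4.4,0,0,0],[-1,4.4,-10.9,2.8,0,0,0]]' | grep -E 'force'; python3 st.py
```

```text
contact_force: [8.4, -15.2, -23.5]
grasp_force: 63.5
grasp out 49.4 e1 11.1 e2 46.1 rad 47.4 ang 76.5 [ 0.03  0.16  0.16  2.21 -0.2   0.49 -1.2 ] 4.9 [  8.4 -15.2 -23.5]
contact_force: [4.9, 0.2, -22.5]
grasp_force: 63.7
grasp out 49.2 e1 43.2 e2 18.6 rad 47.0 ang 23.3 [ 0.07  0.19  0.17  2.12 -0.23  0.57 -1.13] 5.4 [  4.9   0.2 -22.5]
```

```bash
python3 -m creep '[[-1,2.7,-11.8,0,0,0,0],[-1,-0.6,-11.9,-0.7,0,0,0],[-1,-3.2,-11.4,-2.4,0,0,0],[-1,-5.5,-9.9,-4.0,0,0,0]]' | grep -E 'force'; python3 st.py
python3 -m creep '[[-1,-7.4,-7.8,-5.3,0,0,0],[-1,-8.8,-5.2,-6.3,0,0,0],[-1,-9.6,-2.2,-6.8,0,0,0],[-1,-9.9,0.9,-6.8,0,0,0]]' | grep -E 'force'; python3 st.py
```

```text
contact_force: [2.4, 3.6, -3.1]
grasp_force: 66.0
grasp out 48.9 e1 37.2 e2 -27.0 rad 46.0 ang 324.1 [ 0.17  0.22  0.17  2.1  -0.29  0.57 -0.99] 5.9 [ 2.4  3.6 -3.1]
contact_force: [8.7, -6.8, -7.4]
grasp_force: 65.1
grasp out 48.9 e1 -6.6 e2 -44.4 rad 44.9 ang 261.5 [ 0.24  0.22  0.16  2.17 -0.34  0.5  -0.88] 6.4 [ 8.7 -6.8 -7.4]
```

```bash
python3 -m creep '[[-1,-9.3,4.0,-6.5,0,0,0],[-1,-8.1,6.7,-5.6,0,0,0],[-1,-6.5,9.1,-4.4,0,0,0],[-1,-4.4,10.9,-2.8,0,0,0]]' | grep -E 'force'
python3 -m creep '[[-1,-1.9,11.8,-1.2,0,0,0],[-1,0.6,11.9,0.7,0,0,0],[-1,3.2,11.4,2.4,0,0,0],[-1,5.5,9.9,4.0,0,0,0]]' | grep -E 'force'
python3 -m creep '[[-1,7.4,7.8,5.3,0,0,0],[-1,8.8,5.2,6.3,0,0,0],[-1,9.6,2.2,6.8,0,0,0],[-1,9.9,-0.9,6.8,0,0,0]]' | grep -E 'force'; python3 st.py
python3 -m creep '[[-1,9.3,-4.0,6.5,0,0,0],[-1,8.1,-6.7,5.6,0,0,0],[-1,6.5,-9.1,4.4,0,0,0],[-1,4.4,-10.9,2.8,0,0,0]]' | grep -E 'force'
python3 -m creep '[[-1,1.9,-11.8,1.2,0,0,0],[-1,-0.6,-11.9,-0.7,0,0,0],[-1,-3.2,-11.4,-2.4,0,0,0],[-1,-5.5,-9.9,-4.0,0,0,0]]' | grep -E 'force'
python3 -m creep '[[-1,-7.4,-7.8,-5.3,0,0,0],[-1,-8.8,-5.2,-6.3,0,0,0],[-1,-9.6,-2.2,-6.8,0,0,0],[-1,-9.9,0.9,-6.8,0,0,0]]' | grep -E 'force'; python3 st.py
python3 - <<'E'
from frame import *
for n in('top','scene'):
    o,im,d=grab(n);cv2.imwrite(f'pics/{n}1.png',im[:,:,::-1]);np.save(f'{n}1.npy',d)
a=cv2.imread('pics/top1.png')[195:295,245:385];b=cv2.imread('pics/scene1.png')[220:320,240:380]
cv2.imwrite('pics/c1.png',np.vstack([cv2.resize(x,None,fx=4,fy=3,interpolation=cv2.INTER_CUBIC) for x in(a,b)]))
E
```

```text
contact_force: [1.4, -3.6, -4.6]
grasp_force: 65.7
contact_force: [-0.0, -7.6, 4.6]
grasp_force: 66.9
contact_force: [-4.7, -15.6, -7.5]
grasp_force: 65.7
grasp out 49.1 e1 11.1 e2 46.1 rad 47.4 ang 76.5 [ 0.02  0.17  0.17  2.21 -0.21  0.49 -1.2 ] 7.9 [ -4.7 -15.6  -7.5]
contact_force: [-7.4, 0.7, -1.2]
grasp_force: 66.5
contact_force: [1.1, 2.4, 3.9]
grasp_force: 66.7
contact_force: [5.4, -9.5, -3.9]
grasp_force: 65.6
grasp out 48.9 e1 -7.8 e2 -44.1 rad 44.8 ang 260.0 [ 0.23  0.22  0.17  2.17 -0.34  0.5  -0.87] 9.4 [ 5.4 -9.5 -3.9]
```

View pics/c1.png

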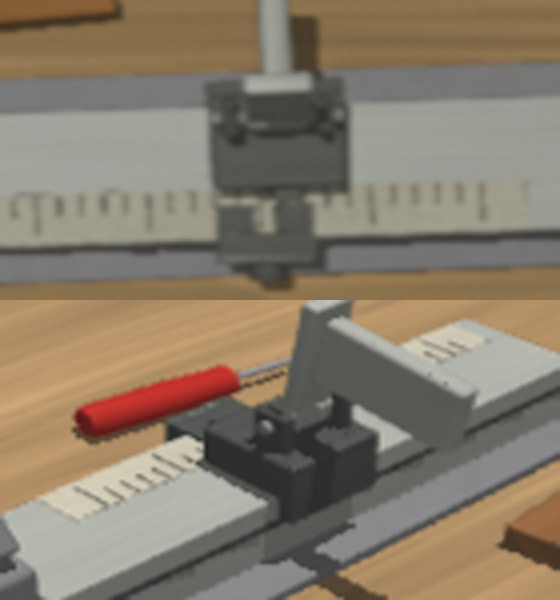

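```bash
python3 -m creep '[[-1,-9.3,4.0,-6.5,0,0,0],[-1,-8.1,6.7,-5.6,0,0,0],[-1,-6.5,9.1,-4.4,0,0,0],[-1,-4.4,10.9,-2.8,0,0,0]]' | grep -E 'force'
python3 -m creep '[[-1,-1.9,11.8,-1.2,0,0,0],[-1,0.6,11.9,0.7,0,0,0],[-1,3.2,11.4,2.4,0,0,0],[-1,5.5,9.9,4.0,0,0,0]]' | grep -E 'force'
python3 -m creep '[[-1,7.4,7.8,5.3,0,0,0],[-1,8.8,5.2,6.3,0,0,0],[-1,9.6,2.2,6.8,0,0,0],[-1,0,0,0,0,0,0]]' | grep -E 'force'; python3 st.py
python3 - <<'E'
from h import *
o,im,d=grab('wrist');cv2.imwrite('pics/w2.png',im[:,:,::-1]);np.savez('w2.npz',d=d,p=o['eef_pos'],q=o['tool_rot'])
_,t,d=grab('top');cv2.imwrite('pics/top2.png',t[:,:,::-1])
a=cv2.resize(t[225:285,285:345,::-1],None,fx=5,fy=5,interpolation=cv2.INTER_CUBIC)
a=cv2.copyMakeBorder(a,0,180,0,0,cv2.BORDER_CONSTANT)
cv2.imwrite('pics/c2.png',np.hstack([cv2.resize(im[:,:,::-1],(500,375))[:375],a[:375]]))
E
```

```text
contact_force: [-0.9, -3.1, 2.6]
grasp_force: 66.7
contact_force: [-2.0, -9.3, 10.1]
grasp_force: 67.6
contact_force: [-0.9, -15.7, 5.6]
grasp_force: 67.1
grasp out 49.0 e1 1.8 e2 47.2 rad 47.3 ang 87.8 [ 0.01  0.16  0.17  2.24 -0.22  0.47 -1.19] 11.0 [ -0.9 -15.7   5.6]
```

View pics/c2.png

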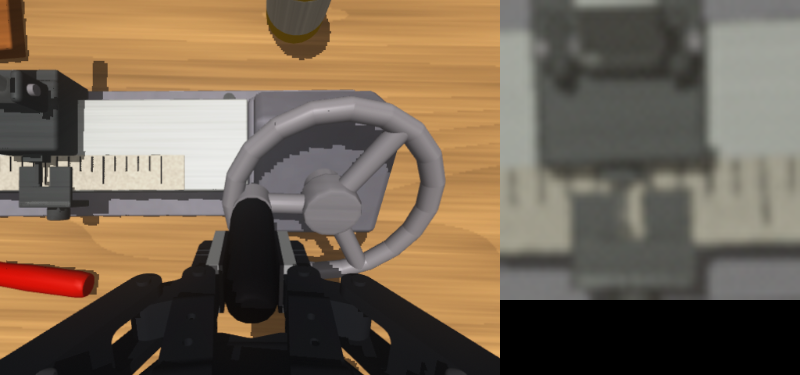

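```bash
python3 - <<'E'
from h import *
im=cv2.imread('pics/w2.png')
cv2.imwrite('pics/c3.png',cv2.resize(im[190:290,10:110],None,fx=6,fy=6,interpolation=cv2.INTER_CUBIC))
g=im.mean(2).astype(int)
for v in range(206,246,4): print(v,g[v,22:92].tolist())
E
```

```text
206 [87, 87, 88, 89, 85, 60, 28, 52, 71, 64, 63, 58, 57, 57, 58, 58, 58, 58, 58, 58, 59, 58, 58, 58, 58, 58, 59, 59, 59, 59, 60, 60, 37, 31, 31, 31, 31, 31, 32, 32, 32, 32, 41, 80, 92, 92, 91, 91, 91, 70, 39, 44, 133, 173, 172, 170, 171, 173, 175, 174, 172, 173, 171, 169, 134, 50, 40, 66, 87, 89]
210 [206, 203, 203, 204, 192, 135, 27, 111, 212, 210, 207, 205, 207, 208, 204, 206, 208, 209, 208, 205, 67, 31, 103, 64, 63, 62, 63, 47, 32, 30, 31, 42, 89, 95, 95, 45, 20, 79, 89, 89, 91, 93, 95, 96, 94, 92, 92, 92, 93, 71, 42, 50, 163, 210, 213, 213, 211, 208, 205, 205, 207, 211, 210, 205, 167, 60, 70, 136, 188, 210]
214 [210, 202, 164, 86, 77, 77, 77, 77, 78, 78, 78, 78, 78, 78, 78, 78, 78, 78, 78, 79, 78, 78, 78, 77, 78, 77, 77, 55, 34, 30, 31, 36, 84, 157, 170, 80, 21, 80, 93, 154, 169, 122, 81, 76, 76, 76, 76, 77, 77, 76, 77, 78, 77, 77, 78, 78, 78, 77, 78, 78, 78, 79, 78, 78, 78, 79, 77, 65, 48, 44]
218 [209, 198, 152, 79, 79, 79, 79, 79, 79, 79, 79, 79, 79, 80, 80, 79, 80, 79, 79, 80, 79, 80, 80, 77, 78, 77, 77, 55, 34, 32, 32, 32, 88, 199, 208, 100, 20, 77, 90, 183, 207, 147, 88, 80
[... 1164 characters left out ...]
02, 88, 77, 78, 78, 78, 78, 79, 79, 79, 79, 80, 80, 80, 80, 79, 80, 80, 81, 81, 81, 81, 81, 81, 82, 79, 64, 46, 36]
238 [210, 187, 119, 75, 75, 76, 76, 75, 75, 75, 75, 76, 76, 75, 75, 75, 75, 74, 74, 74, 71, 72, 74, 72, 71, 75, 75, 67, 59, 46, 44, 48, 149, 165, 167, 168, 171, 170, 168, 166, 115, 87, 79, 74, 73, 74, 74, 75, 74, 75, 76, 76, 75, 76, 76, 75, 76, 75, 76, 75, 76, 76, 77, 77, 77, 77, 73, 61, 44, 35]
242 [197, 178, 118, 80, 80, 79, 79, 79, 79, 80, 80, 80, 80, 79, 80, 79, 79, 80, 80, 80, 80, 80, 81, 80, 80, 80, 80, 80, 81, 80, 81, 81, 82, 81, 81, 81, 81, 81, 81, 81, 81, 81, 81, 80, 81, 81, 81, 81, 81, 81, 81, 81, 81, 81, 81, 81, 81, 81, 82, 82, 82, 82, 82, 81, 82, 82, 78, 63, 45, 36]
```

View pics/c3.png

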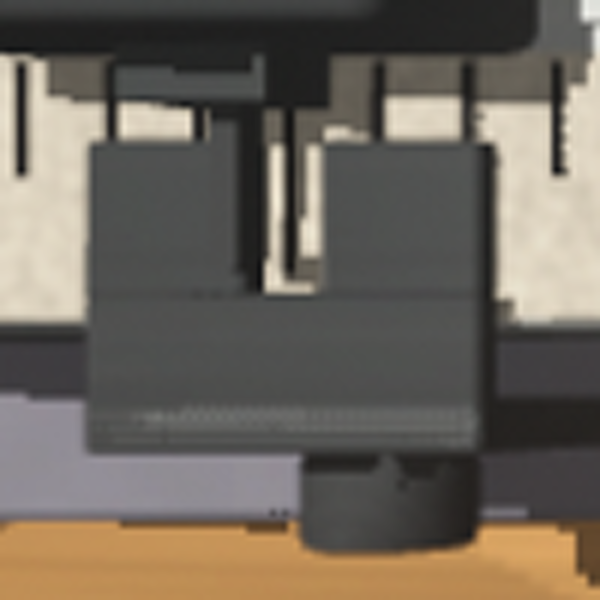

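```bash
python3 - <<'E'
from plan import *
z=np.load('w2.npz');o={'eef_pos':z['p'],'tool_rot':z['q']};d=z['d']
inv=np.linalg.inv(T);tu=lambda W:np.round((W@inv[:3,:3].T+inv[:3,3])*1000,1)
print(tu(pts('wrist',[[46,220],[47,225],[47,222],[30,225],[75,225],[40,225],[80,232]],d,o)))
for nm,uv,h in(('ptr L',(44.5,224),None),('ptr R',(49.2,224),None),('clip L',(24.6,224),0),('notch R',(63.7,224),0),('clip R',(89,224),0)):
    for hh in ((.069,.0715) if h is None else (.0645,.066)): print(nm,hh,tu(onz('wrist',[uv],hh,o)))
# top view
t=cv2.imread('pics/top2.png').mean(2)
for v in (262,264,266,268,270): print(v,t[v,295:330].astype(int).tolist())
E
```

```text
[[-24.1  56.5  70.6]
 [-27.3  56.2  70. ]
 [-25.4  56.1  70.2]
 [-27.1  70.8  65.5]
 [-26.8  42.4  63.4]
 [-27.   64.1  65.5]
 [-31.6  37.7  65.4]]
ptr L 0.069 [[-26.6  58.6  69. ]]
ptr L 0.0715 [[-26.8  56.8  71.5]]
ptr R 0.069 [[-26.6  55.6  69. ]]
ptr R 0.0715 [[-26.8  53.8  71.5]]
clip L 0.0645 [[-26.4  75.1  64.5]]
clip L 0.066 [[-26.5  73.9  66. ]]
notch R 0.0645 [[-26.3  49.2  64.5]]
notch R 0.066 [[-26.4  48.2  66. ]]
clip R 0.0645 [[-26.2  32.4  64.5]]
clip R 0.066 [[-26.3  31.5  66. ]]
262 [149, 147, 137, 122, 127, 138, 143, 141, 131, 121, 126, 118, 96, 83, 82, 93, 112, 127, 117, 100, 101, 118, 126, 126, 120, 108, 108, 119, 134, 146, 139, 117, 119, 142, 150]
264 [150, 151, 144, 124, 104, 95, 95, 93, 92, 91, 93, 93, 88, 89, 97, 116, 141, 138, 108, 88, 86, 86, 88, 87, 86, 85, 84, 94, 120, 143, 144, 137, 140, 149, 152]
266 [149, 150, 147, 135, 107, 87, 86, 86, 85, 86, 84, 84, 86, 91, 100, 119, 143, 140, 111, 88, 85, 85, 84, 86, 85, 83, 84, 94, 120, 144, 150, 149, 148, 147, 149]
268 [151, 150, 148, 137, 107, 87, 84, 84, 85, 83, 85, 84, 86, 92, 104, 120, 144, 143, 115, 90, 86, 84, 83, 85, 84, 82, 82, 90, 117, 143, 153, 152, 150, 149, 149]
270 [151, 150, 149, 137, 106, 85, 83, 82, 84, 84, 83, 81, 83, 86, 90, 100, 124, 137, 121, 96, 83, 82, 82, 82, 82, 82, 82, 91, 120, 147, 153, 151, 151, 151, 152]
```

```bash
python3 -m creep '[[-1,-9.6,-2.2,-6.8,0,0,0],[-1,-8.8,-5.2,-6.3,0,0,0],[-1,-7.4,-7.8,-5.3,0,0,0],[-1,-5.5,-9.9,-4,0,0,0],[-1,0,0,0,0,0,0]]' | grep -E 'force'; python3 st.py
python3 - <<'E'
from h import *
o,im,d=grab('wrist');im=im[:,:,::-1];cv2.imwrite('pics/w3.png',im);np.savez('w3.npz',d=d,p=o['eef_pos'],q=o['tool_rot'])
_,t,_=grab('top');cv2.imwrite('pics/top3.png',t[:,:,::-1]);t=t.mean(2)
for v in (262,264,266,268,270): print(v,t[v,295:330].astype(int).tolist())
g=im.mean(2).astype(int)
for v in range(180,240,5): print(v,g[v,10:90].tolist())
E
```

```text
contact_force: [-3.4, -5.1, 8.7]
grasp_force: 67.3
grasp out 48.9 e1 -38.2 e2 25.9 rad 46.1 ang 145.9 [ 0.11  0.17  0.15  2.3  -0.3   0.41 -1.03] 11.72 [-3.4 -5.1  8.7]
262 [149, 147, 136, 120, 125, 138, 141, 138, 131, 123, 134, 139, 126, 100, 82, 77, 80, 96, 106, 96, 88, 101, 120, 124, 118, 106, 106, 119, 133, 144, 137, 116, 119, 141, 150]
264 [149, 149, 142, 123, 102, 94, 95, 93, 90, 89, 92, 92, 92, 101, 113, 103, 88, 82, 85, 86, 85, 86, 86, 86, 85, 83, 83, 94, 119, 142, 143, 135, 139, 146, 150]
266 [148, 149, 146, 134, 106, 86, 83, 84, 84, 84, 84, 82, 87, 110, 126, 111, 87, 84, 88, 87, 84, 84, 84, 83, 84, 84, 82, 93, 120, 142, 149, 148, 146, 146, 147]
268 [149, 149, 146, 134, 106, 84, 84, 84, 83, 84, 82, 82, 88, 108, 122, 104, 84, 88, 93, 89, 84, 84, 84, 84, 82, 81, 80, 89, 117, 143, 151, 151, 149, 148, 147]
270 [149, 150, 148, 135, 105, 83, 82, 82, 82, 83, 81, 81, 83, 98, 107, 96, 85, 94, 103, 94, 83, 80, 80, 81, 82, 80, 80, 88, 119, 146, 152, 149, 150, 151, 150]
180 [83, 83, 83, 83, 83, 83, 83, 83, 84, 83, 84, 84, 84, 85, 85, 84, 84, 84, 85, 85, 85, 82, 68, 51, 34, 34, 82, 188, 
[... 3271 characters left out ...]
 [78, 77, 75, 73, 72, 70, 69, 67, 65, 63, 56, 52, 57, 56, 54, 51, 49, 48, 45, 43, 42, 39, 36, 35, 34, 32, 33, 41, 93, 119, 117, 66, 67, 67, 67, 66, 67, 67, 67, 67, 68, 67, 67, 67, 66, 67, 67, 67, 66, 66, 66, 67, 67, 67, 67, 67, 67, 66, 66, 67, 67, 67, 67, 67, 68, 95, 115, 116, 116, 116, 116, 116, 117, 116, 116, 116, 116, 117, 116, 115]
235 [65, 123, 150, 150, 150, 150, 150, 150, 150, 150, 151, 152, 152, 140, 113, 113, 113, 112, 112, 113, 115, 120, 125, 125, 125, 125, 124, 125, 124, 125, 125, 124, 125, 124, 125, 77, 74, 73, 74, 73, 74, 73, 74, 73, 74, 74, 74, 74, 74, 74, 74, 74, 74, 74, 74, 74, 75, 74, 75, 75, 75, 75, 74, 74, 75, 75, 74, 75, 75, 74, 75, 74, 74, 74, 74, 96, 122, 122, 122, 122]
```

```bash
python3 - <<'E'
from plan import *
z=np.load('w3.npz');o={'eef_pos':z['p'],'tool_rot':z['q']}
print(proj('wrist',np.array([w([-30,y,65]) for y in(75,53,31)])/1000,o).round(1))
im=cv2.imread('pics/w3.png')
a=cv2.resize(im[215:315,0:80],None,fx=5,fy=5,interpolation=cv2.INTER_CUBIC)
_,s,_=grab('scene');s=s[:,:,::-1];t=cv2.imread('pics/top3.png')
b=cv2.resize(t[245:285,290:332],None,fx=9,fy=9,interpolation=cv2.INTER_LANCZOS4)
b=cv2.copyMakeBorder(b,0,500-360,0,0,cv2.BORDER_CONSTANT)
cv2.imwrite('pics/c4.png',np.hstack([a,b]))
E
```

```text
[[-39.4 171.8]
 [ -2.8 172. ]
 [ 33.7 172.3]]
```

View pics/c4.png

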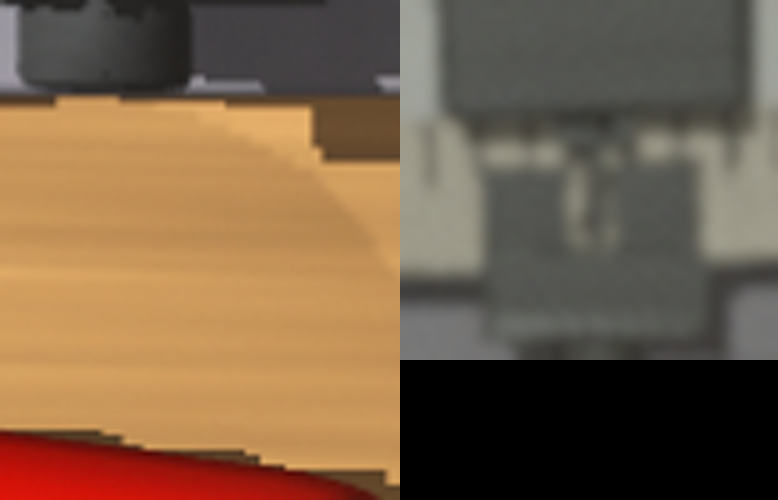

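```bash
python3 -m creep '[[1,0,0,0,0,0,0],[1,0,0,0,0,0,0],[1,0,0,0,0,0,0],[1,-9,0,30,0,0,0],[1,-9,0,30,0,0,0]]' | grep -E 'force|width|eef'
python3 -m creep '[[1,-9,0,40,0,0,0],[1,0,0,0,0,0,0]]' | grep -E 'force|width|eef'
python3 - <<'E'
from plan import *
o=get_obs();Rw=R(o['tool_rot']);m=np.array(camera_params('wrist')['mount'])
P=w([-28,53,360])-Rw@m[:3,3]*1000
togo(P,Rw,o)
E
```

```text
eef_pos: [0.4378, -0.1455, 0.1992]
contact_force: [0.3, 0.2, 0.3]
gripper_width: 0.995
grasp_force: 0.0
eef_pos: [0.4308, -0.1462, 0.2419]
contact_force: [-0.0, -0.2, -0.1]
gripper_width: 0.999
grasp_force: 0.0
shift mm [ 69.8 199.8 -38.5] turn [0. 0. 0.] t 12.75
```

```bash
python3 -m creep '[[1,17,50,0,0,0,0],[1,18,50,0,0,0,0],[1,18,50,-9,0,0,0],[1,17,50,-29,0,0,0],[1,0,0,0,0,0,0]]' | grep -E 'force|eef'
python3 -m creep '[[1,0,0,0,0,0,0]]' | grep -E 'force|eef'
python3 - <<'E'
from plan import *
o,im,d=grab('wrist');im=im[:,:,::-1];cv2.imwrite('pics/w4.png',im);np.savez('w4.npz',d=d,p=o['eef_pos'],q=o['tool_rot'])
c=proj('wrist',w([-30,53,67])/1000,o)[0].round(1);print(c)
x,y=c.astype(int);x0,y0=x-50,y-45;print(x0,y0)
cv2.imwrite('pics/c5.png',np.hstack([cv2.resize(im[y0:y0+90,x0:x0+90],None,fx=5,fy=5,interpolation=cv2.INTER_CUBIC),cv2.resize(im,(330,450))]))
E
```

```text
eef_pos: [0.4984, 0.0585, 0.1978]
contact_force: [0.0, -0.8, 0.0]
grasp_force: 0.0
eef_pos: [0.4987, 0.0539, 0.1998]
contact_force: [-0.3, 0.4, 1.0]
grasp_force: 0.0
[326.7 250.1]
276 205
```

View pics/c5.png

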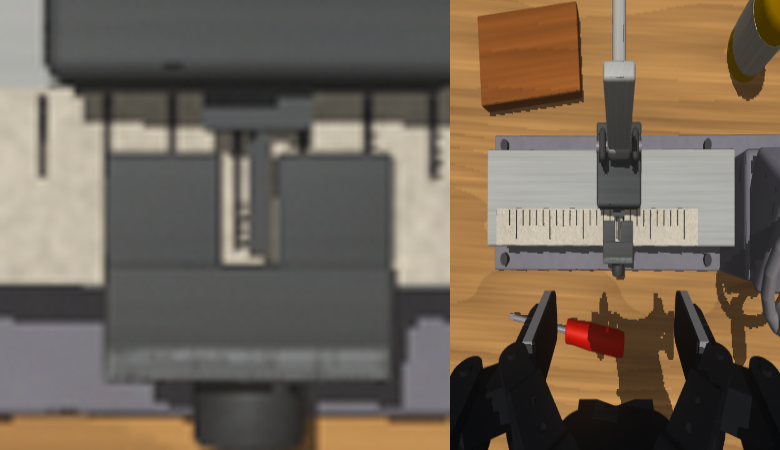

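```bash
python3 -m creep '[[1,-17,-50,29,0,0,0],[1,-18,-50,9,0,0,0],[1,-18,-50,0,0,0,0],[1,-17,-50,0,0,0,0],[1,0,0,0,0,0,0]]' | grep -E 'force|eef'
python3 -m creep '[[1,9,0,-40,0,0,0],[1,9,0,-30,0,0,0],[1,9,0,-30,0,0,0],[1,0,0,0,0,0,0]]' | grep -E 'force|eef'; python3 st.py
python3 -m creep '[[-1,0,0,0,0,0,0],[-1,0,0,0,0,0,0],[-1,0,0,0,0,0,0],[-1,0,0,0,0,0,0]]' 60| grep -E 'force|eef'; python3 st.py
```

```text
eef_pos: [0.4275, -0.1507, 0.2395]
contact_force: [0.4, -0.2, 0.3]
grasp_force: 0.0
eef_pos: [0.4553, -0.1455, 0.1375]
contact_force: [0.0, -0.5, 0.1]
grasp_force: 0.0
grasp out 47.9 e1 -41.0 e2 27.0 rad 49.1 ang 146.6 [ 0.11  0.17  0.14  2.3  -0.3   0.41 -1.04] 14.68 [ 0.  -0.5  0.1]
eef_pos: [0.4569, -0.1463, 0.1401]
contact_force: [-4.2, 1.0, 7.7]
grasp_force: 58.2
grasp out 49.2 e1 -38.3 e2 26.2 rad 46.4 ang 145.7 [ 0.11  0.17  0.14  2.3  -0.3   0.41 -1.04] 15.18 [-4.2  1.   7.7]
```

```bash
python3 -m creep '[[-1,6.7,9.7,4.9,0,0,0],[-1,8.8,7,6.3,0,0,0],[-1,0,0,0,0,0,0],[-1,0,0,0,0,0,0]]' | grep -E 'force|eef'; python3 st.py
```

```text
eef_pos: [0.4724, -0.1293, 0.1514]
contact_force: [-4.2, 1.3, 10.4]
grasp_force: 59.9
grasp out 49.3 e1 -18.8 e2 42.8 rad 46.8 ang 113.7 [ 0.05  0.16  0.15  2.27 -0.25  0.44 -1.13] 15.68 [-4.2  1.3 10.4]
```

```bash
python3 -m creep '[[1,0,0,0,0,0,0],[1,0,0,0,0,0,0],[1,0,0,0,0,0,0],[1,-9,0,30,0,0,0],[1,-9,0,30,0,0,0]]' | grep -E 'force|width|eef'
python3 -m creep '[[1,-9,0,40,0,0,0],[1,0,0,0,0,0,0]]' | grep -E 'force|eef'
python3 -m creep '[[1,14,46,-2,0,0,0],[1,14,46,-2,0,0,0],[1,14,46,-9,0,0,0],[1,13,46,-36,0,0,0],[1,0,0,0,0,0,0]]' | grep -E 'force|eef'
python3 -m creep '[[1,0,0,0,0,0,0]]' | grep -E 'force|eef'
python3 - <<'E'
from plan import *
o,im,d=grab('wrist');im=im[:,:,::-1];cv2.imwrite('pics/w5.png',im);np.savez('w5.npz',d=d,p=o['eef_pos'],q=o['tool_rot'])
c=proj('wrist',w([-30,53,67])/1000,o)[0].round(1);print(c)
g=im.mean(2).astype(int);x=int(c[0])
for k in range(-16,12,3): v=int(c[1])+k;print(v,x-35,g[v,x-35:x+35].tolist())
E
```

```text
eef_pos: [0.4534, -0.1292, 0.2105]
contact_force: [-0.2, -0.1, 0.3]
gripper_width: 1.002
grasp_force: 0.0
eef_pos: [0.4464, -0.1297, 0.2532]
contact_force: [0.4, 0.3, -0.3]
grasp_force: 0.0
eef_pos: [0.4984, 0.0584, 0.1976]
contact_force: [0.2, -1.9, -0.1]
grasp_force: 0.0
eef_pos: [0.4994, 0.0542, 0.2002]
contact_force: [0.2, -0.4, -0.1]
grasp_force: 0.0
[327.2 251.1]
235 292 [182, 178, 178, 181, 160, 97, 121, 175, 175, 171, 167, 168, 168, 171, 172, 170, 169, 147, 86, 121, 176, 175, 172, 171, 141, 78, 78, 80, 85, 84, 71, 66, 85, 85, 85, 83, 138, 191, 191, 186, 166, 139, 140, 116, 65, 87, 131, 161, 190, 190, 189, 188, 185, 183, 181, 180, 157, 93, 99, 167, 192, 186, 183, 185, 187, 186, 186, 186, 185, 160]
238 292 [186, 187, 188, 188, 160, 96, 82, 92, 92, 91, 91, 91, 91, 91, 91, 91, 90, 90, 90, 91, 90, 89, 90, 90, 89, 89, 89, 82, 64, 127, 160, 104, 85, 85, 85, 83, 136, 187, 191, 155, 77, 92, 90, 91, 90, 89, 89, 89, 89, 88, 88, 88, 88, 87, 87, 87, 86, 86, 86, 86, 86, 83, 94, 147, 184, 181, 183, 185, 184, 158]
241 292 [188, 188, 187, 184, 157, 95, 79, 89, 89, 89, 89, 88, 89, 88, 88, 89, 
[... 1679 characters left out ...]
1, 81, 81, 79, 80, 79, 79, 80, 80, 80, 79, 79, 78, 78, 77, 92, 151, 191, 190, 188, 186, 185, 184]
259 292 [186, 182, 184, 187, 180, 135, 72, 77, 77, 77, 77, 78, 79, 78, 78, 78, 78, 78, 78, 78, 78, 77, 77, 77, 77, 77, 77, 74, 74, 81, 84, 84, 84, 84, 84, 83, 83, 82, 83, 78, 74, 79, 78, 78, 77, 78, 78, 77, 76, 77, 76, 75, 75, 75, 75, 75, 75, 74, 75, 75, 75, 74, 96, 139, 175, 193, 191, 188, 188, 189]
262 292 [157, 161, 162, 164, 153, 109, 79, 88, 87, 87, 87, 87, 87, 87, 87, 87, 87, 87, 86, 86, 86, 86, 86, 86, 86, 86, 86, 85, 86, 85, 85, 84, 85, 85, 85, 85, 85, 85, 85, 84, 85, 84, 84, 84, 84, 85, 84, 84, 83, 83, 83, 84, 84, 83, 83, 83, 83, 83, 83, 82, 83, 82, 71, 67, 125, 168, 165, 167, 168, 168]
```

```bash
cat > stop.py <<'E'
from plan import *
inv=np.linalg.inv(T)
for n in('top','scene'):
    o,im,d=grab(n);C=cloud(n,d).reshape(-1,3);U=(C@inv[:3,:3].T+inv[:3,3])*1000
    k=(np.abs(U[:,1]-52)<12)&(U[:,0]>5)&(U[:,0]<150)&(U[:,2]>100)&(U[:,2]<215)&(d.ravel()>0);U=U[k]
    print(n,len(U))
    for a in range(100,215,10):
        s=U[(U[:,2]>=a)&(U[:,2]<a+10)]
        if len(s):print(a,len(s),'x',s[:,0].min().round(1),np.median(s[:,0]).round(1),s[:,0].max().round(1),'z',np.median(s[:,2]).round(1),'y',np.median(s[:,1]).round(1))
E
python3 stop.py; python3 - <<'E'
from plan import *
Rw=T[:3,:3]@np.diag([1.,-1,-1])
togo(w([-20,53,240]),Rw);togo(w([5,53,180]),Rw)
E
```

```text
top 666
100 9 x 24.3 24.5 24.8 z 108.3 y 56.8
110 29 x 24.3 26.8 28.6 z 116.8 y 51.7
120 15 x 27.3 28.7 31.4 z 124.1 y 53.2
130 18 x 29.6 30.1 32.3 z 132.7 y 49.1
140 18 x 30.9 31.6 33.5 z 145.4 y 53.9
150 19 x 32.0 33.3 34.5 z 155.6 y 53.1
160 14 x 34.2 34.5 35.4 z 165.5 y 52.3
170 165 x 35.3 111.4 129.2 z 177.6 y 54.9
180 268 x 36.6 73.1 115.7 z 183.6 y 54.5
190 94 x 37.5 43.2 49.0 z 198.2 y 52.9
200 17 x 39.5 42.5 45.4 z 200.6 y 49.8
scene 1349
100 20 x 34.8 36.4 38.2 z 107.0 y 53.9
110 40 x 28.5 36.6 39.3 z 115.7 y 49.0
120 42 x 28.8 36.7 39.0 z 124.6 y 49.6
130 116 x 29.6 96.0 124.5 z 136.0 y 50.4
140 202 x 31.5 81.0 126.2 z 145.1 y 50.0
150 203 x 31.6 83.7 127.8 z 155.3 y 49.9
160 212 x 31.8 82.1 129.1 z 165.0 y 49.9
170 264 x 36.1 94.1 129.8 z 175.9 y 50.4
180 172 x 38.4 61.0 105.5 z 184.0 y 52.1
190 72 x 36.5 44.5 49.9 z 197.4 y 49.8
200 6 x 39.6 42.4 48.6 z 200.6 y 54.7
shift mm [35.9 -1.2 38.3] turn [-0.022  0.291 -0.003] t 17.45
shift mm [ 60.9  -0.6 -21.7] turn [-0.022  0.291 -0.003] t 17.45
```

```bash
python3 -m creep '[[-1,18,-0.6,19,-0.011,0.146,-0.0015],[-1,18,-0.6,19,-0.011,0.145,-0.0015],[-1,0,0,0,0,0,0],[-1,12.5,0.3,-30,0,0,0],[-1,12.5,0.3,-30,0,0,0]]' 40
python3 -m creep '[[-1,0,0,0,0,0,0],[-1,0,0,0,0,0,0]]'
python3 - <<'E'
from plan import *
Rw=T[:3,:3]@np.diag([1.,-1,-1])
togo(w([5,53,180]),Rw)
E
```

```text
t: 18.08
eef_pos: [0.5608, 0.0532, 0.1789]
tool_rot: [-0.001, 1.0, 0.013, 0.001]
contact_force: [0.3, 0.6, -0.4]
gripper_width: -0.001
grasp_force: 0.0
t: 18.32
eef_pos: [0.5606, 0.0538, 0.1802]
tool_rot: [-0.001, 1.0, 0.013, 0.0]
contact_force: [0.7, -1.0, 0.6]
gripper_width: -0.001
grasp_force: 0.0
shift mm [ 0.4 -0.9 -0.2] turn [-0.001  0.    -0.001] t 18.32
```

```bash
python3 -m creep '[[-1,10,0,0,0,0,0],[-1,9.5,0,0,0,0,0],[-1,8.6,0.2,-1.8,0,0,0],[-1,8.6,0.2,-1.8,0,0,0],[-1,6.4,0.2,-2.9,0,0,0]]'|grep -E 'force|eef'
python3 -m creep '[[-1,6.3,0.2,-2.9,0,0,0],[-1,5.7,0.2,-4.1,0,0,0],[-1,5.6,0.1,-4.1,0,0,0],[-1,4.8,0.1,-5.2,0,0,0],[-1,4.7,0.1,-5.2,0,0,0]]'|grep -E 'force|eef'; python3 stop.py | sed -n '/scene/,$p'
```

```text
eef_pos: [0.6048, 0.0548, 0.1726]
contact_force: [-1.1, 1.1, 1.2]
grasp_force: 0.7
eef_pos: [0.6316, 0.0555, 0.1509]
contact_force: [0.2, 1.0, 1.6]
grasp_force: 0.6
scene 1093
100 131 x 40.1 107.5 129.5 z 105.0 y 50.5
110 173 x 21.9 88.0 123.9 z 115.9 y 50.5
120 174 x 36.1 83.6 117.6 z 124.6 y 50.2
130 127 x 53.2 87.1 113.0 z 134.9 y 50.3
140 62 x 69.4 88.3 105.3 z 143.4 y 45.6
150 123 x 69.3 95.2 108.9 z 155.6 y 47.6
160 81 x 69.8 86.9 107.1 z 163.3 y 47.6
170 63 x 70.4 84.4 89.4 z 174.7 y 47.0
180 42 x 70.6 85.9 89.0 z 184.6 y 47.8
190 49 x 67.5 88.3 91.0 z 195.7 y 52.4
200 60 x 68.0 87.3 89.8 z 203.9 y 47.4
210 8 x 87.3 90.0 92.3 z 212.6 y 56.7
```

```bash
python3 -m creep '[[-1,3.6,0.1,-5.9,0,0,0],[-1,3.6,0.1,-6,0,0,0],[-1,2.4,0,-6.6,0,0,0],[-1,2.4,0,-6.7,0,0,0],[-1,1,0,-5,0,0,0]]'|grep -E 'force|eef'
python3 -m creep '[[-1,0.8,0,-5,0,0,0],[-1,0,0,-1.5,0,0,0],[-1,0,0,0,0,0,0]]'|grep -E 'force|eef'
```

```text
eef_pos: [0.6442, 0.0557, 0.1205]
contact_force: [-0.7, 0.1, 0.5]
grasp_force: 0.7
eef_pos: [0.645, 0.0557, 0.1151]
contact_force: [-2.2, -1.0, 6.2]
grasp_force: 2.7
```

```bash
python3 -m creep '[[-1,0,0,-1,0,0,0],[-1,0,0,0,0,0,0],[-1,0,0,0,0,0,0]]'|grep -E 'force|eef'
```

```text
eef_pos: [0.645, 0.0557, 0.115]
contact_force: [-5.2, 0.2, 12.1]
grasp_force: 5.6
```

```bash
python3 -m creep '[[-1,0,0,30,0,0,0],[-1,0,0,40,0,0,0],[-1,-30,-20,40,0,0,0],[-1,-50,-50,20,0,0,0],[-1,-50,-60,0,0,0,0]]'|grep -E 'force|eef'
python3 -m creep '[[-1,-50,-60,0,0,0,0],[-1,-30,-60,0,0,0,0],[-1,0,0,0,0,0,0]]'|grep -E 'force|eef'
python3 - <<'E'
from plan import *
inv=np.linalg.inv(T);o,im,d=grab('top');cv2.imwrite('pics/top9.png',im[:,:,::-1]);C=cloud('top',d).reshape(-1,3);U=(C@inv[:3,:3].T+inv[:3,3])*1000
for x in range(45,125,10):
    k=(abs(U[:,1]-52)<11)&(abs(U[:,0]-x)<5)&(U[:,2]>60)&(U[:,2]<200);print(x,k.sum(),U[k,2].round(1).mean() if k.any() else '')
t=im.mean(2);t0=cv2.imread('pics/top3.png').mean(2)
for v in(266,270):print(t0[v,295:330].astype(int).tolist(),t[v,295:330].astype(int).tolist())
df=np.abs(t-t0)>40
for n,(a,b,c,e) in dict(board=(150,215,175,280),glue=(140,195,400,455),screw=(308,335,205,325)).items(): print(n,df[a:b,c:e].sum())
E
```

```text
eef_pos: [0.5325, -0.0556, 0.2423]
contact_force: [0.7, -1.4, -0.2]
grasp_force: 0.0
eef_pos: [0.4619, -0.1638, 0.2408]
contact_force: [-0.1, 1.1, 0.8]
grasp_force: 0.0
45 77 114.9051948051948
55 78 115.22179487179486
65 75 115.13600000000001
75 70 115.62714285714284
85 78 115.3923076923077
95 73 115.3876712328767
105 72 115.52361111111112
115 70 115.14857142857143
[148, 149, 146, 134, 106, 86, 83, 84, 84, 84, 84, 82, 87, 110, 126, 111, 87, 84, 88, 87, 84, 84, 84, 83, 84, 84, 82, 93, 120, 142, 149, 148, 146, 146, 147] [148, 149, 147, 133, 105, 86, 85, 85, 85, 85, 83, 83, 90, 109, 119, 103, 111, 126, 108, 87, 84, 85, 83, 85, 84, 84, 82, 95, 121, 142, 149, 148, 147, 146, 147]
[149, 150, 148, 135, 105, 83, 82, 82, 82, 83, 81, 81, 83, 98, 107, 96, 85, 94, 103, 94, 83, 80, 80, 81, 82, 80, 80, 88, 119, 146, 152, 149, 150, 151, 150] [149, 149, 149, 136, 106, 84, 82, 84, 83, 82, 82, 80, 83, 99, 107, 102, 114, 133, 121, 95, 84, 82, 81, 82, 82, 79, 81, 90, 118, 145, 152, 150, 150, 151, 151]
board 0
glue 0
screw 0
```

```bash
python3 -m creep '[[-1,0,0,30,0,0,0],[-1,0,0,0,0,0,0],[-1,0,0,0,0,0,0]]'|grep -E 't:|force|eef'; python3 -c "
from station import *
print(hand_in())"
```

```text
t: 22.48
eef_pos: [0.4649, -0.1577, 0.2701]
tool_rot: [-0.001, 1.0, 0.014, -0.0]
contact_force: [0.3, -0.1, 0.7]
grasp_force: 0.0
the job is handed in; nothing more can be done
None
```

I handed the job in at t = 22.5 s. The pointer stands within about 0.5 mm of the notch's middle, set while the flip stop was still up. The stop is now fully down (bar level), the clip and bystanders show no movement in the pictures, and the robot is clear of everything.

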